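Refit the top tier of the bathroom stacker by feel and stand the jar on it

TASK

The washed top shelf of the acrylic stacker goes back on: take it by its handle, lay it on the steel studs of the middle tier and slide it about lightly until its four holes drop over them and it lies fully home on the posts; never force it, the acrylic cracks. Then set the small glass jar gently upright on the shelf, anywhere beside the handle, let go, and leave the other things as they are.

Things in the scene. Friction and masses are not known exactly. Their poses are not given: they have to be found in the camera images.
- rack: The two lower tiers of a clear acrylic stacker on the ledge; it does not move. This frame is the bottom tier, a low clear tray 186 mm (x) by 126 mm (y) with a 15 mm rim; origin at the centre of its underside, z up.
- rack_mid (a point): The tray's centre line at 70 mm up, mid-height of the middle tier's deck (tray's axes). The middle tier stands on rubber feet inside the rim, square to it but with play: it has been pushed off-centre, with its studs, by up to 7 mm in the tray's x and in its y. That offset is not in any of these poses. Sideways pushes above about 8 N can shift it within the rim.
- rack_top (a point): The tray's centre line (tray's axes) at the height of the post tops, 143 mm above the ledge. Above the middle deck stand four clear round posts 16 mm in diameter, at x = +-75 mm, y = +-45 mm of the middle tier, with flat tops; on each a steel stud 8 mm in diameter and 10 mm tall, its tip chamfered 1 mm.
- shelf: The top tier: a clear acrylic plate 200 mm (x) by 140 mm (y), 6 mm thick, about 0.26 kg, lying on the ledge, origin at the centre of its underside, z up. Four through holes 10.5 mm in diameter at x = +-75 mm, y = +-45 mm; it fits either way round. Home on the posts, its underside is 143 mm above the ledge and the stud tips stand 4 mm proud of it.
- handle (a point): Middle of the top shelf's white carrying handle, 48 mm above the shelf's underside, same axes as the shelf. The handle is an arch across the shelf's middle: a bar 96 mm long (along y), 12 mm wide (x) and 14 mm high with 35 mm of free height under it, and a foot at each end (76 mm clear between the feet).
- jar: Small round glass jar with an aluminium lid, about 0.11 kg, standing on the ledge; origin at the centre of its underside, z up.
- jar_mid (a point): Centre of the glass jar, half-way up: 23 mm above its underside. The jar is 46 mm in diameter and 46 mm high (lid 43 mm in diameter from 34 mm up).
- pill_bottle: Bystander: amber pill bottle with a white twist cap, 41 mm in diameter, 68 mm high, standing on the ledge; origin at the centre of its underside.
- denture_cup: Bystander: lidded white denture cup, 79 mm in diameter, 60 mm high, standing on the middle tier's deck between the posts; origin at the centre of its underside.
- toothbrush: Bystander: short green toothbrush 145 mm long lying on the ledge behind the work, along its own y; origin under its middle.
Things that resemble listed ones, but are neither listed nor needed, are in the scene too. Leave any green or red look-alike of the jar alone. Several things look just like the shelf: the one meant starts nearest to the robot's base.

How it is judged (in metres and radians):
On the way:
1. the top shelf lies fully home over the four studs, flat on the posts (z of handle in the frame of rack between 0.188 and 0.1935 m and angle between shelf's own z axis and vertical below 0.025 rad and horizontal distance between handle and rack below 0.014 m and angle between the x axis of shelf and the x axis of rack, either way round below 0.06 rad), for 0.2 s.
At the end, for the whole second after the job is handed in: The top shelf lies flat (within 0.025 rad) and fully home over the four studs (underside within 2.5 mm of the post tops), and the glass jar stands upright (within 0.05 rad) and at rest on the shelf's plate beside the handle (all of step 1 and z of jar in the frame of shelf between 0.004 and 0.008 m and x of jar in the frame of shelf between -0.1 and 0.1 m and y of jar in the frame of shelf between -0.07 and 0.07 m and angle between jar's own z axis and vertical below 0.05 rad and linear speed of each of jar, shelf below 0.02 m/s); the robot touches nothing.
It fails at once if the shelf is pressed or knocked against the tiers with more than 35 N (contact force between shelf and rack above 35 N).
It fails at once if the glass jar is knocked or set down on the shelf with more than 30 N (contact force between jar and shelf above 30 N).
It fails at once if the pill bottle is moved by more than 25 mm (distance of pill_bottle from where it was at the start of the episode above 0.025 m).
It fails at once if the denture cup is moved by more than 30 mm or tipped (distance of denture_cup from where it was at the start of the episode above 0.03 m or angle between denture_cup's own z axis and vertical above 0.2 rad).
It fails at once if the toothbrush is moved by more than 25 mm (distance of toothbrush from where it was at the start of the episode above 0.025 m).
It also fails if it takes over 72 s, if anything falls off the work surface, if the arm or the gripper's body presses on something with over 40 N, if the wrist force passes 120 N, or if a joint passes its speed limit or range.

ROBOT

A 6-joint arm with a two-finger parallel gripper is mounted at the origin on the work surface. World frame = base frame: x ahead of the robot, y to its left, z up, the work surface at z = 0. Lengths are in mm, angles in degrees, forces in N, time in s.
With the tool pointing down it reaches from about 300 to 850 mm from the base axis. Payload 4.2 kg.
Tool frame: the origin (TCP) lies between the finger pads; the fingertips stand 22 mm ahead of it and the grasp point (between the pads) lies 3 mm ahead of it (env.finger_overhang is the distance from the TCP to the fingertips, in mm); z points along the fingers, y is the line along which they close (so a half turn about z gives the same grasp; the last joint's range is limited). The gripper opens to 91 mm and grips with 3 to 60 N. Pads are 32 mm wide; open, the fingers measure 118 mm over their backs; the gripper's body (76 mm by 178 mm) begins 60 mm behind the grasp point.
Start: joints at [71.562, 18.312, 89.639, -0, 72.044, -1.146], TCP at [170.914, 549.026, 235.976] pointing down, gripper open.
Joint ranges: [-177.97, 177.97], [-48.28, 115.42], [12.27, 149.76], [-77.06, 257.06], [2.81, 150.46], [-146.56, 146.56]. Speed limits (degrees/s): [147.25, 147.25, 180, 180, 180, 180].

INTERFACE

Orientations are given as [roll, pitch, yaw] about the fixed x, y, z axes, in that order (R = Rz(yaw) Ry(pitch) Rx(roll)).
In Python, from workcell import state, cams, ticket, look_for, outline_of, env gives the robot as it stands.
- The arm moves only by the tool servo_tool, never from a script. Its argument "steps" is a list of rows, each a list of 3 entries, a list of its own where there are three numbers: the closure in counts, from 0 (fully open) to 255 (shut), then the shift along the tool's x, y, z in mm, then the turn, a rotation vector about the tool's x, y, z in rad. A call has exactly 10 rows; each row shifts and turns the commanded pose from where the row before left it, along the tool's axes as they then stand; what a row does not reach is not made up. A row lasts 1/10 s, in which the tool goes at most 50 mm and 8.59 degrees, less where a joint would pass 70% of its speed; a pose out of reach is approached as far as the arm can. A call with a gripper value outside its range is refused whole. The fingers move at their own pace and stop on an object; "squeeze" is the grip in N (left out, the last holds). Time passes only in rows, so rows that do not move let the fingers close, or fill a call up. It gives the time, the measured TCP pose, the force, the opening and the grip force at its end, in the units of the state.
- state(): the state, without advancing time (a new reading comes with each control period).
- cams.grab_frame(name): name is "scene" or "top" or "wrist"; returns a dict with "color" (420x560x3 uint8, red, green, blue), "z_map" (420x560 float32, mm along the optical axis (not along the pixel's ray), 0 where there is no reading), "fovy" (degrees; the focal length in pixels is half the picture's height over the tangent of half this angle, whatever the lens; pixels are square), "cx", "cy" (the principal point, pixels), "eye" and "rotation" of the camera in the world; the wrist camera has in their place "tool_from_camera" (4x4, takes a point from camera to tool coordinates, whose origin is the TCP and whose axes are the flange's). Camera axes: x right, y up, looking along -z (the intrinsics and any distortion apply to the point x, -y, -z); pixel columns grow to the right and rows downward; lengths in mm; the calibration is good to about 2 mm. A picture is of the moment at which its call begins: read the wrist's pose just before it.
- ticket.job_done(): hands the job in; it is judged then, once.
Trained networks look in a picture, given as the dict that the camera call returned (one of the last four; its "shot" number tells which), for a name from the list of things; names that differ only in an ending like _2 or _b are one class to them, and where a whole thing is asked for, a point or a joint stands for the part that bears it (a point fixed in the world has none). Each returns a list of dicts, best first, with "confidence" (0 to 1); they miss things now and then, are a little off and sometimes report something else, mostly with a low value. They report only what shows in the picture. A call takes as long as a camera call. They do not tell look-alikes from the thing itself.
- look_for(picture, thing): "at" ([column, row] in pixels, amid what is visible of it).
- outline_of(picture, thing): "pixels" (420x560 bool, what is visible of it) and "at" ([column, row] in pixels, amid what is visible of it).
The state is a dict: "time_s": time; "qpos": joint angles; "qvel": joint speeds; "effort": joint torques, N m; "ee_pos": TCP position; "ee_rot": TCP orientation; "force": force on the tool from outside, world axes, zero at the start; "torque": the same for the moment, N m; "gripper_width": finger opening in mm; "gripper_force": force on a finger pad.
Only numpy, scipy, OpenCV 4.12 (cv2) and the standard library are available. Lean on these libraries where they do the work, as an engineer would, in place of code of your own. Each camera call takes 0.05 s, during which the arm holds its last target. There are 200 camera calls.

## Working session

There is one attempt and no reset: what is moved stays moved. The work goes in short steps, Python scripts to look and compute and a tool call to move; the robot and the scene stay as the last step left them, time stands still between calls to the robot, and variables do not carry over. Pictures are saved under pics/ and viewed, at most 10 in all, crops included, and the job is handed in when it is done.

Besides the shell and the picture viewer there is one more tool, called after ">>>" by a JSON object that holds its "method" and its "body". servo_tool: Moves the arm, as the interface text tells. Its arguments: {"type":"object","properties":{"steps":{"type":"array","items":{"type":"array"}},"squeeze":{"type":"number"}},"required":["steps"]}

```bash
mkdir -p pics; ls
cat > h.py <<'E'
import numpy as np,cv2
from workcell import state,cams,ticket,look_for,outline_of,env
from scipy.spatial.transform import Rotation as R
def pose(p,s=None):
    if 'tool_from_camera' in p:
        T=np.eye(4);T[:3,:3]=R.from_euler('xyz',s['ee_rot'],degrees=True).as_matrix();T[:3,3]=s['ee_pos']
        return T@np.array(p['tool_from_camera'])
    T=np.eye(4);T[:3,:3]=np.array(p['rotation']).reshape(3,3);T[:3,3]=p['eye'];return T
def ray(p,px,s=None):
    f=210/np.tan(np.radians(p['fovy'])/2);T=pose(p,s)
    d=np.array([(px[0]-p['cx'])/f,-(px[1]-p['cy'])/f,-1.]);return T[:3,3],T[:3,:3]@d
def atz(p,px,z,s=None):
    o,d=ray(p,px,s);return o+d*(z-o[2])/d[2]
def atdepth(p,px,s=None):
    o,d=ray(p,px,s);return o+d*p['z_map'][int(px[1]),int(px[0])]
def proj(p,X,s=None):
    f=210/np.tan(np.radians(p['fovy'])/2);T=pose(p,s);c=(np.array(X)-T[:3,3])@T[:3,:3]
    return np.stack([p['cx']-f*c[...,0]/c[...,2],p['cy']+f*c[...,1]/c[...,2]],-1)
def save(n,img):cv2.imwrite('pics/'+n+'.png',img[...,::-1])
E
python3 - <<'E'
from h import *
ims=[]
for n in('scene','top'):
    p=cams.grab_frame(n);ims.append(p['color']);print(n,{k:v for k,v in p.items() if k not in('color','z_map')})
    for t in('rack','shelf','handle','jar','pill_bottle','denture_cup','toothbrush'):
        print(t,[(np.round(d['at']).astype(int).tolist(),round(d['confidence'],2),atdepth(p,d['at']).round().tolist()) for d in look_for(p,t)])
save('a',ims[0]);save('b',ims[1]);print(state())
E
```

```text
pics
scene {'fovy': 53.204606913567424, 'cx': 283.6808188803098, 'cy': 210.31744766484866, 'eye': array([1294.50179075,  165.34889853,  679.03206035]), 'rotation': array([51.37065564,  0.66374044, 93.48209235]), 'shot': 1}Traceback (most recent call last):
  File "<stdin>", line 6, in <module>
  File "h.py", line 15, in atdepth
    o,d=ray(p,px,s);return o+d*p['z_map'][int(px[1]),int(px[0])]
        ~~~^^^^^^^^
  File "h.py", line 10, in ray
    f=210/np.tan(np.radians(p['fovy'])/2);T=pose(p,s)
                                            ~~~~^^^^^
  File "h.py", line 8, in pose
    T=np.eye(4);T[:3,:3]=np.array(p['rotation']).reshape(3,3);T[:3,3]=p['eye'];return T
                         ~~~~~~~~~~~~~~~~~~~~~~~~~~~~~~~^^^^^
ValueError: cannot reshape array of size 3 into shape (3,3)
```

```bash
sed -i "s/np.array(p\['rotation'\]).reshape(3,3)/R.from_euler('xyz',p['rotation'],degrees=True).as_matrix()/" h.py
python3 - <<'E'
from h import *
ims=[]
for n in('scene','top'):
    p=cams.grab_frame(n);ims.append(p['color']);print(n,{k:v for k,v in p.items() if k not in('color','z_map')})
    for t in('rack','shelf','handle','jar','pill_bottle','denture_cup','toothbrush'):
        print(t,[(np.round(d['at']).astype(int).tolist(),round(d['confidence'],2),atdepth(p,d['at']).round().tolist()) for d in look_for(p,t)])
save('a',ims[0]);save('b',ims[1]);print(state())
E
```

```text
scene {'fovy': 53.204606913567424, 'cx': 283.6808188803098, 'cy': 210.31744766484866, 'eye': array([1294.50179075,  165.34889853,  679.03206035]), 'rotation': array([51.37065564,  0.66374044, 93.48209235]), 'shot': 2}
rack [([157, 218], 0.71, [576.0, -175.0, 71.0]), ([326, 336], 0.49, [825.0, 209.0, 6.0]), ([316, 245], 0.48, [581.0, 190.0, 6.0])]
shelf [([316, 245], 0.82, [578.0, 189.0, 3.0]), ([158, 316], 0.66, [798.0, -120.0, 5.0])]
handle [([313, 248], 0.78, [589.0, 183.0, 4.0]), ([157, 314], 0.72, [791.0, -124.0, 3.0])]
jar [([408, 190], 0.83, [392.0, 427.0, 35.0]), ([390, 208], 0.74, [471.0, 369.0, 37.0]), ([429, 208], 0.63, [467.0, 466.0, 36.0])]
pill_bottle [([391, 242], 0.72, [602.0, 354.0, 42.0])]
denture_cup [([158, 191], 0.71, [548.0, -170.0, 126.0])]
toothbrush [([154, 219], 0.64, [609.0, -168.0, 94.0]), ([329, 334], 0.61, [821.0, 214.0, 6.0])]
top {'fovy': 56.05000248900814, 'cx': 274.3816555225903, 'cy': 216.77145238879586, 'eye': array([ 521.73528072,  125.08402056, 1205.83974167]), 'rotation': array([  4.45607057,   0.25053872, -90.177648  ]), 'shot': 3}
rack [([376, 
[... 650 characters left out ...]
6], 0.65, [838.0, 199.0, 3.0])]
{'time_s': 0.9, 'qpos': array([ 7.15625906e+01,  1.83102089e+01,  8.96377698e+01, -8.99407181e-04,
        7.20448528e+01, -1.14555761e+00]), 'qvel': array([-0.03682325,  0.09171184, -0.05874768, -0.01526599,  0.04988866,
        0.07418865]), 'effort': array([-1.72284290e-03, -4.12332594e+01, -2.32227999e+01,  7.25481031e-02,
        3.77108564e-02, -1.11000122e-05]), 'ee_pos': array([170.91814782, 549.0277487 , 236.00124528]), 'ee_rot': array([1.79992850e+02, 9.98784637e-04, 1.62708425e+02]), 'force': array([0.28632682, 0.59739173, 0.03669266]), 'torque': array([-0.03178243, -0.02928232,  0.00151259]), 'gripper_force': 0.0, 'gripper_width': 91.5568736941902}
```

View pics/a.png

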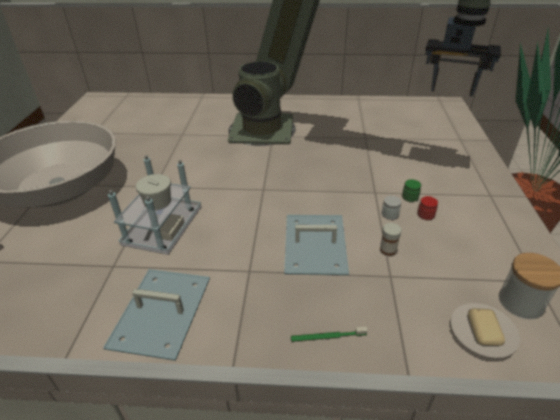

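View pics/b.png

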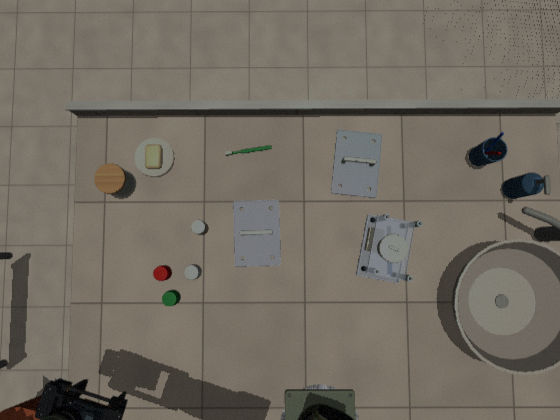

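Run:
```python
from h import *
p=cams.grab_frame('top')
for t,z in(('shelf',6),('rack',70),('jar',46),('denture_cup',131)):
    for d in outline_of(p,t):
        m=d['pixels'].astype(np.uint8);c=max(cv2.findContours(m,0,1)[0],key=len)
        W=np.array([atz(p,q[0],z)[:2] for q in c],np.float32)
        print(t,d['confidence'],np.round(d['at']),cv2.minAreaRect(W))
ts=np.array(p['tool_from_camera']) if 'tool_from_camera' in p else None
c=p['color'][110:310,140:430];save('c',cv2.resize(c,None,fx=2.7,fy=2.7,interpolation=cv2.INTER_CUBIC))
w=cams.grab_frame('wrist');print(w['tool_from_camera'],w['fovy'],w['cx'],w['cy'])
```

```text
shelf 0.97 [354. 165.] ((781.2672119140625, -123.96562194824219), (142.2841033935547, 201.02110290527344), 83.53369903564453)
shelf 0.84 [256. 234.] ((568.142578125, 184.09896850585938), (201.33396911621094, 143.09982299804688), 3.0146448612213135)
shelf 0.26 [202. 225.] ((587.8507080078125, 356.8074951171875), (48.979366302490234, 36.613983154296875), 89.81230926513672)
rack 0.87 [375. 248.] ((520.6024169921875, -196.91531372070312), (161.39842224121094, 189.76344299316406), 78.57662963867188)
jar 0.76 [171. 297.] ((378.6739807128906, 431.7105407714844), (45.38719940185547, 50.71274185180664), 44.96411895751953)
jar 0.71 [195. 271.] ((452.6968688964844, 369.4461669921875), (41.50587463378906, 45.035247802734375), 45.0982551574707)
jar 0.69 [159. 274.] ((450.09796142578125, 458.57025146484375), (43.526885986328125, 52.63381576538086), 0.9899792075157166)
denture_cup 0.71 [391. 248.] ((520.9082641601562, -190.6077880859375), (75.71267700195312, 81.35834503173828), 44.072017669677734)
denture_cup 0.71 [192. 276.] ((456.4451599121094, 351.53802490234375), (37.665374755859375, 40.639713287353516), 0.6622980237007141)
[[ 3.03793653e-04  9.59778227e-01  2.80759083e-01  7.85566629e+01]
 [ 9.99999375e-01 -5.93729384e-04  9.47627662e-04  7.77477887e-01]
 [ 1.07620731e-03  2.80758619e-01 -9.59777807e-01 -1.47575553e+02]
 [ 0.00000000e+00  0.00000000e+00  0.00000000e+00  1.00000000e+00]] 63.18935314513351 276.74104638675965 213.5490974929225
```

View pics/c.png

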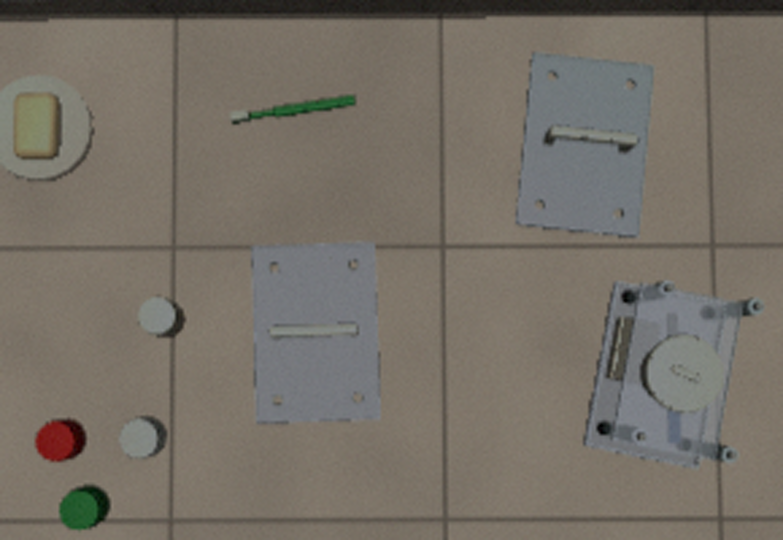

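```bash
cat >> h.py <<'E'
def plan(target,yaw,n,k=0,s=None,tot=10):
    "rows of shift/turn from current pose to target, tool down"
    s=s or state();p=np.array(s['ee_pos']);y=s['ee_rot'][2]
    dy=(yaw-y+180)%360-180;cy=y;P=p.copy();out=[]
    for i in range(n):
        want=p+(np.array(target)-p)*(i+1)/n
        A=R.from_euler('xyz',[180,0,cy],degrees=True).as_matrix()
        v=np.round(A.T@(want-P),1);P=P+A@v;t=round(-np.radians(dy)/n,4)
        out.append([k,v.tolist(),[0,0,t]]);cy-=np.degrees(t)
    out+=[[k,[0,0,0],[0,0,0]]]*(-n%10)
    print(str(out).replace(' ','').replace('.0,',',').replace('.0]',']'),'end',P,cy,'max',max(np.linalg.norm(o[1]) for o in out))
E
python3 - <<'E'
from h import *
p=cams.grab_frame('top')
S=np.array([atz(p,[140+a/2.7,110+b/2.7],151)[:2] for a,b in((668,288),(755,307),(728,455),(640,436))]);print(S,S.mean(0))
print([np.degrees(np.arctan2(*(S[i]-S[j])[::-1])) for i,j in((0,3),(1,2),(0,1),(3,2))])
plan([566,184,200],93,12)
E
```

```text
[[ 603.19364949 -173.29247535]
 [ 584.02613472 -258.861324  ]
 [ 438.87616978 -227.85039483]
 [ 457.59274029 -142.15369577]] [ 520.92217357 -200.53947248]
[np.float64(-12.0716484324408), np.float64(-12.059791673358012), np.float64(77.37410403597433), np.float64(77.67978931728194)]
[[0,[-40.5,-19.3,3],[0,0,np.float64(0.1014)]],[0,[-42.2,-15,3],[0,0,np.float64(0.1014)]],[0,[-43.5,-10.7,3],[0,0,np.float64(0.1014)]],[0,[-44.4,-6.3,3],[0,0,np.float64(0.1014)]],[0,[-44.8,-1.7,3],[0,0,np.float64(0.1014)]],[0,[-44.7,2.8,3],[0,0,np.float64(0.1014)]],[0,[-44.3,7.3,3],[0,0,np.float64(0.1014)]],[0,[-43.2,11.8,3],[0,0,np.float64(0.1014)]],[0,[-41.8,16.1,3],[0,0,np.float64(0.1014)]],[0,[-40,20.2,3],[0,0,np.float64(0.1014)]],[0,[-37.8,24.2,3],[0,0,np.float64(0.1014)]],[0,[-35.1,27.9,3],[0,0,np.float64(0.1014)]],[0,[0,0,0],[0,0,0]],[0,[0,0,0],[0,0,0]],[0,[0,0,0],[0,0,0]],[0,[0,0,0],[0,0,0]],[0,[0,0,0],[0,0,0]],[0,[0,0,0],[0,0,0]],[0,[0,0,0],[0,0,0]],[0,[0,0,0],[0,0,0]]] end [566.00510188 183.97649388 199.96027127] 92.99388728596114 max 44.99755548915963
```

>>> {"method": "servo_tool", "body": {"steps": [[0,[-40,-19,3],[0,0,0.1]],[0,[-42,-15,3],[0,0,0.1]],[0,[-43,-11,3],[0,0,0.1]],[0,[-44,-6,3],[0,0,0.1]],[0,[-45,-2,3],[0,0,0.1]],[0,[-45,3,3],[0,0,0.1]],[0,[-44,7,3],[0,0,0.1]],[0,[-43,12,3],[0,0,0.1]],[0,[-42,16,3],[0,0,0.1]],[0,[-40,20,3],[0,0,0.1]]]}}

```text
time_s: 2.25
ee_pos: [501.7, 246.1, 206.0]
ee_rot: [180.0, -0.0, 105.2]
force: [0.4, 0.7, -0.1]
gripper_width: 90.8
gripper_force: 0.0
```

>>> {"method": "servo_tool", "body": {"steps": [[0,[-38,24,3],[0,0,0.1]],[0,[-35,28,3],[0,0,0.1]],[0,[0,0,0],[0,0,0]],[0,[0,0,0],[0,0,0]],[0,[0,0,0],[0,0,0]],[0,[0,0,0],[0,0,0]],[0,[0,0,0],[0,0,0]],[0,[0,0,0],[0,0,0]],[0,[0,0,0],[0,0,0]],[0,[0,0,0],[0,0,0]]]}}

```text
time_s: 3.25
ee_pos: [567.0, 187.7, 200.1]
ee_rot: [180.0, -0.0, 94.0]
force: [0.2, 0.3, -0.0]
gripper_width: 90.9
gripper_force: 0.0
```

Run:
```python
from h import *
s=state();w=cams.grab_frame('wrist');print(s['ee_pos'],s['ee_rot'],s['time_s'],s['force'])
for t,z in(('shelf',6),('handle',55)):
    for d in outline_of(w,t):
        m=d['pixels'].astype(np.uint8);c=max(cv2.findContours(m,0,1)[0],key=len)
        W=np.array([atz(w,q[0],z,s)[:2] for q in c],np.float32)
        print(t,d['confidence'],np.round(d['at']),cv2.minAreaRect(W))
# handle top from depth
v,u=np.mgrid[:420:2,:560:2];T=pose(w,s);f=210/np.tan(np.radians(w['fovy'])/2);D=w['z_map'][::2,::2]
X=np.stack([(u-w['cx'])/f*D,-(v-w['cy'])/f*D,-D],-1)@T[:3,:3].T+T[:3,3]
m=(D>0)&(X[...,2]>48)&(X[...,2]<62)&(abs(X[...,0]-566)<40)&(abs(X[...,1]-184)<70)
B=X[m];print(len(B),B[:,2].mean(),cv2.minAreaRect(B[:,:2].astype(np.float32)))
save('d',w['color'])
```

```text
[567.03850007 187.66126189 200.07570434] [ 1.79988164e+02 -5.47183279e-03  9.39776402e+01] 3.25 [ 0.21388007  0.27207832 -0.01056534]
shelf 0.83 [273. 192.] ((567.3601684570312, 185.2554473876953), (199.3107147216797, 139.8455352783203), 1.669926404953003)
handle 0.98 [274. 190.] ((566.98046875, 197.009765625), (171.54588317871094, 119.90892028808594), 1.6988470554351807)
341 53.443590095092844 ((567.2579956054688, 185.87142944335938), (11.97034740447998, 93.2853012084961), 1.613905429840088)
```

View pics/d.png

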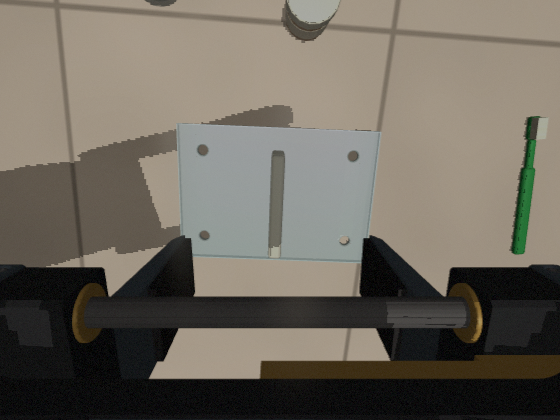

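>>> {"method": "servo_tool", "body": {"steps": [[0,[-2,0,20],[0,0,0.041]],[0,[0,0,35],[0,0,0]],[0,[0,0,35],[0,0,0]],[0,[0,0,30],[0,0,0]],[0,[0,0,20],[0,0,0]],[0,[0,0,9],[0,0,0]],[0,[0,0,0],[0,0,0]],[120,[0,0,0],[0,0,0]],[230,[0,0,0],[0,0,0]],[255,[0,0,0],[0,0,0]]], "squeeze": 30}}

```text
time_s: 4.4
ee_pos: [568.0, 185.7, 52.2]
ee_rot: [179.9, -0.0, 91.6]
force: [-0.8, -0.6, 0.7]
gripper_width: 69.9
gripper_force: 0.0
```

>>> {"method": "servo_tool", "body": {"steps": [[255,[0,0,0],[0,0,0]],[255,[0,0,0],[0,0,0]],[255,[0,0,0],[0,0,0]],[255,[0,0,0],[0,0,0]],[255,[0,0,0],[0,0,0]],[255,[0,0,0],[0,0,0]],[255,[0,0,0],[0,0,0]],[255,[0,0,-2],[0,0,0]],[255,[0,0,-6],[0,0,0]],[255,[0,0,-10],[0,0,0]]]}}

```text
time_s: 5.4
ee_pos: [566.7, 185.3, 68.8]
ee_rot: [-179.9, 0.0, 91.6]
force: [-0.6, 0.1, -2.7]
gripper_width: 11.7
gripper_force: 30.0
```

Run:
```python
from h import *
a=cams.grab_frame('top');b=cams.grab_frame('scene')
A=cv2.resize(a['color'][205:290,350:435],None,fx=4.5,fy=4.5,interpolation=cv2.INTER_CUBIC)
B=cv2.resize(b['color'][145:255,105:200],None,fx=4.2,fy=4.2,interpolation=cv2.INTER_CUBIC)
C=np.zeros((470,A.shape[1]+B.shape[1],3),np.uint8);C[:A.shape[0],:A.shape[1]]=A;C[:B.shape[0],A.shape[1]:]=B
save('e',C);print(C.shape,A.shape)
h=np.array([[x,y,151] for x,y in((603.2,-173.3),(584,-258.9),(438.9,-227.9),(457.6,-142.2))])
print(proj(a,h).round(1),proj(b,h).round(1))
np.save('a.npy',a,allow_pickle=True);np.save('b.npy',b,allow_pickle=True)
```

```text
(470, 781, 3) (382, 382, 3)
[[387.4 216.7]
 [419.6 223.7]
 [409.6 278.5]
 [377.1 271.5]] [[146.6 196.9]
 [110.6 190.5]
 [145.9 155.7]
 [178.7 160.6]]
```

View pics/e.png

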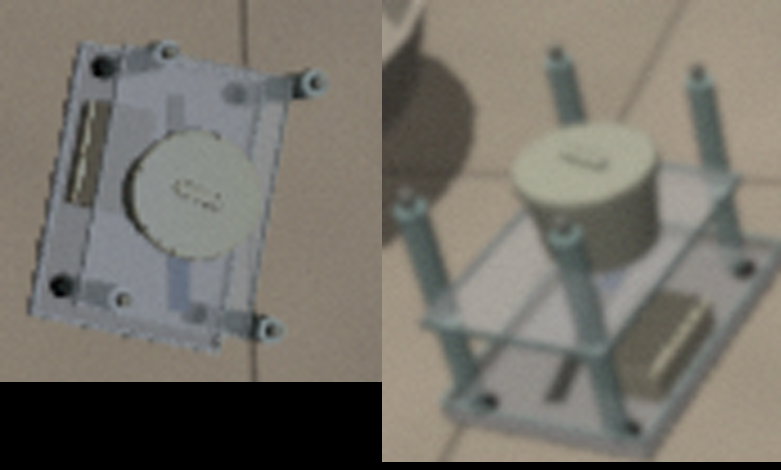

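Run:
```python
from h import *
s=state();s=dict(s);s['ee_pos']=np.array(s['ee_pos'])+[0,0,120]
plan([522.5,-199.5,225],77.9,13,255,s)
```

```text
[[255,[-29.5,-4.4,-2.6],[0,0,np.float64(0.0184)]],[255,[-29.6,-3.8,-2.7],[0,0,np.float64(0.0184)]],[255,[-29.7,-3.3,-2.6],[0,0,np.float64(0.0184)]],[255,[-29.7,-2.7,-2.6],[0,0,np.float64(0.0184)]],[255,[-29.8,-2.2,-2.7],[0,0,np.float64(0.0184)]],[255,[-29.8,-1.6,-2.6],[0,0,np.float64(0.0184)]],[255,[-29.8,-1.1,-2.6],[0,0,np.float64(0.0184)]],[255,[-29.9,-0.5,-2.7],[0,0,np.float64(0.0184)]],[255,[-29.8,-0,-2.6],[0,0,np.float64(0.0184)]],[255,[-29.9,0.6,-2.6],[0,0,np.float64(0.0184)]],[255,[-29.8,1.1,-2.7],[0,0,np.float64(0.0184)]],[255,[-29.8,1.6,-2.6],[0,0,np.float64(0.0184)]],[255,[-29.8,2.2,-2.7],[0,0,np.float64(0.0184)]],[255,[0,0,0],[0,0,0]],[255,[0,0,0],[0,0,0]],[255,[0,0,0],[0,0,0]],[255,[0,0,0],[0,0,0]],[255,[0,0,0],[0,0,0]],[255,[0,0,0],[0,0,0]],[255,[0,0,0],[0,0,0]]] end [ 522.45324722 -199.52461981  225.04775547] 77.89647738497646 max 30.025822220215716
```

>>> {"method": "servo_tool", "body": {"steps": [[255,[0,0,-25],[0,0,0]],[255,[0,0,-30],[0,0,0]],[255,[0,0,-30],[0,0,0]],[255,[0,0,-25],[0,0,0]],[255,[0,0,-10],[0,0,0]],[255,[-12,-2,-3],[0,0,0]],[255,[-25,-3,-4],[0,0,0.02]],[255,[-33,-4,-4],[0,0,0.02]],[255,[-33,-4,-4],[0,0,0.02]],[255,[-33,-3,-4],[0,0,0.02]]]}}

```text
time_s: 6.5
ee_pos: [549.6, 47.4, 206.2]
ee_rot: [-179.8, 0.1, 87.0]
force: [1.3, -0.4, -2.0]
gripper_width: 11.7
gripper_force: 30.0
```

>>> {"method": "servo_tool", "body": {"steps": [[255,[-33,-3,-4],[0,0,0.02]],[255,[-33,-2,-4],[0,0,0.02]],[255,[-33,-2,-4],[0,0,0.02]],[255,[-33,-1,-3],[0,0,0.02]],[255,[-33,0,-3],[0,0,0.02]],[255,[-33,1,0],[0,0,0.02]],[255,[-26,2,0],[0,0,0.02]],[255,[-16,2,0],[0,0,0.02]],[255,[-8,2,0],[0,0,0.02]],[255,[0,0,0],[0,0,0]]]}}

```text
time_s: 7.5
ee_pos: [520.4, -197.7, 225.1]
ee_rot: [-179.9, -0.0, 76.6]
force: [-0.3, 0.6, -2.0]
gripper_width: 11.8
gripper_force: 30.0
```

Run:
```python
from h import *
s=state();print(s['ee_pos'],s['ee_rot'],s['time_s'],s['force'],s['gripper_width'])
plan([522.5,-199.5,222],77.9,3,255,s)
```

```text
[ 520.40944624 -197.7202544   225.14521764] [-1.79924267e+02 -3.08701333e-02  7.66156926e+01] 7.5 [-0.26072702  0.60977182 -2.04242674] 11.819756727095172
[[255,[-0.4,0.8,1],[0,0,np.float64(-0.0075)]],[255,[-0.4,0.8,1.1],[0,0,np.float64(-0.0075)]],[255,[-0.5,0.8,1],[0,0,np.float64(-0.0075)]],[255,[0,0,0],[0,0,0]],[255,[0,0,0],[0,0,0]],[255,[0,0,0],[0,0,0]],[255,[0,0,0],[0,0,0]],[255,[0,0,0],[0,0,0]],[255,[0,0,0],[0,0,0]],[255,[0,0,0],[0,0,0]]] end [ 522.45762194 -199.52532918  222.04521764] 77.90484765955853 max 1.4177446878757827
```

>>> {"method": "servo_tool", "body": {"steps": [[255,[-0.5,1,3],[0,0,-0.011]],[255,[-0.5,1,3],[0,0,-0.011]],[255,[-0.5,0.5,3],[0,0,0]],[255,[0,0,2],[0,0,0]],[255,[0,0,2],[0,0,0]],[255,[0,0,0],[0,0,0]],[255,[0,0,0],[0,0,0]],[255,[0,0,0],[0,0,0]],[255,[0,0,0],[0,0,0]],[255,[0,0,0],[0,0,0]]]}}

```text
time_s: 8.5
ee_pos: [522.9, -199.3, 213.0]
ee_rot: [180.0, -0.0, 78.0]
force: [0.4, 0.4, -1.5]
gripper_width: 11.7
gripper_force: 30.0
```

Run:
```python
from h import *
s=state();print(s['ee_pos'],s['ee_rot'],s['time_s'],s['force'])
a=cams.grab_frame('top');b=cams.grab_frame('scene')
A=cv2.resize(a['color'][200:290,345:440],None,fx=4,fy=4,interpolation=cv2.INTER_CUBIC)
B=cv2.resize(b['color'][140:245,90:195],None,fx=4,fy=4,interpolation=cv2.INTER_CUBIC)
C=np.zeros((420,800,3),np.uint8);C[:360,:380]=A;C[:,380:]=B;save('f',C)
c=np.array(s['ee_pos']);ps=np.radians(s['ee_rot'][2]-90);M=np.array([[np.cos(ps),-np.sin(ps)],[np.sin(ps),np.cos(ps)]])
for hx,hy,dz in((100,70,6),(75,45,6),):
  X=np.array([[*(c[:2]+M@[i*hx,j*hy]),c[2]-51+dz] for i,j in((1,1),(1,-1),(-1,-1),(-1,1))])
  print('top crop',((proj(a,X)-[345,200]+.5)*4-.5).round(),'scene crop',((proj(b,X)-[90,140]+.5)*4-.5+[380,0]).round())
```

```text
[ 522.86036562 -199.31023848  213.03508755] [ 1.79986680e+02 -3.48406559e-03  7.79614985e+01] 8.5 [ 0.35113505  0.41874468 -1.46504443]
top crop [[144.  18.]
 [354.  61.]
 [300. 362.]
 [ 88. 317.]] scene crop [[623. 241.]
 [384. 200.]
 [584.  16.]
 [792.  45.]]
top crop [[175.  63.]
 [309.  91.]
 [269. 316.]
 [132. 287.]] scene crop [[604. 206.]
 [453. 181.]
 [599.  41.]
 [735.  60.]]
```

View pics/f.png

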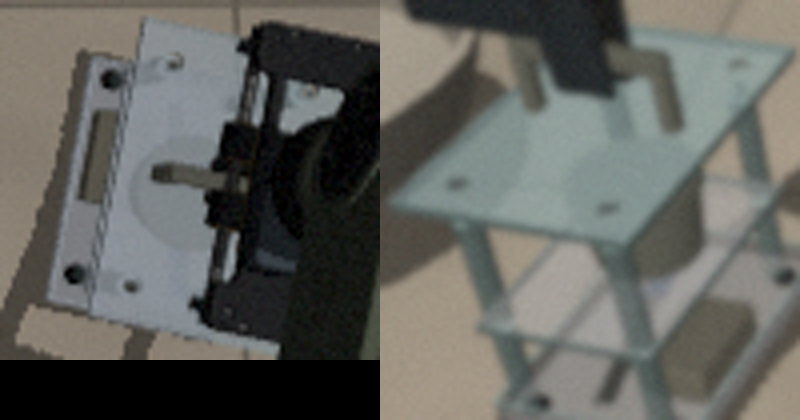

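>>> {"method": "servo_tool", "body": {"steps": [[255,[0,0,2],[0,0,0]],[255,[0,0,2],[0,0,0]],[255,[0,0,1.5],[0,0,0]],[255,[0,0,1],[0,0,0]],[255,[0,0,0.5],[0,0,0]],[255,[0,0,0.5],[0,0,0]],[255,[0,0,0.5],[0,0,0]],[255,[0,0,0.5],[0,0,0]],[255,[0,0,0],[0,0,0]],[255,[0,0,0],[0,0,0]]]}}

```text
time_s: 9.6
ee_pos: [522.8, -199.3, 204.4]
ee_rot: [180.0, -0.0, 78.0]
force: [-0.2, 0.4, -1.8]
gripper_width: 12.0
gripper_force: 30.0
```

>>> {"method": "servo_tool", "body": {"steps": [[255,[0,0,0.5],[0,0,0]],[255,[0,0,0.5],[0,0,0]],[255,[0,0,0.5],[0,0,0]],[255,[0,0,0.5],[0,0,0]],[255,[0,0,0],[0,0,0]],[255,[0,0,0],[0,0,0]],[255,[0,0,0],[0,0,0]],[255,[0,0,0],[0,0,0]],[255,[0,0,0],[0,0,0]],[255,[0,0,0],[0,0,0]]]}}

```text
time_s: 10.6
ee_pos: [523.1, -199.3, 203.8]
ee_rot: [179.9, 0.0, 78.0]
force: [-1.8, 0.8, 5.8]
gripper_width: 11.9
gripper_force: 30.0
```

>>> {"method": "servo_tool", "body": {"steps": [[255,[0.5,0,0],[0,0,0]],[255,[0.5,0,0],[0,0,0]],[255,[0.5,0,0],[0,0,0]],[255,[0,0,0],[0,0,0]],[255,[0,0,0],[0,0,0]],[255,[0,0.5,0],[0,0,0]],[255,[0,0.5,0],[0,0,0]],[255,[0,0.5,0],[0,0,0]],[255,[0,0,0],[0,0,0]],[255,[0,0,0],[0,0,0]]]}}

```text
time_s: 11.6
ee_pos: [523.7, -199.0, 203.7]
ee_rot: [-180.0, 0.1, 78.0]
force: [-5.3, -1.4, 7.1]
gripper_width: 11.3
gripper_force: 30.0
```

Run:
```python
from h import *
s=state();print(s['ee_pos'],s['ee_rot'],s['force'],s['torque'])
A=R.from_euler('xyz',s['ee_rot'],degrees=True).as_matrix();print(A.T@s['force'],A.T@s['torque'])
```

```text
[ 523.67087712 -198.95614311  203.70279971] [-1.79956976e+02  1.27114726e-01  7.79865063e+01] [-5.25351698 -1.43276097  7.13457645] [-0.36419066  1.02387792 -0.04179242]
[-2.5106817  -4.84559173 -7.12538729] [ 0.92574062 -0.56929643  0.0401662 ]
```

>>> {"method": "servo_tool", "body": {"steps": [[255,[0,0,-0.3],[0,0,0]],[255,[0,0,-0.3],[0,0,0]],[255,[0,0,-0.3],[0,0,0]],[255,[0,0,0],[0,0,0]],[255,[0,0,0],[0,0,0]],[255,[0,0,0],[0,0,0]],[255,[0,0,0],[0,0,0]],[255,[0,0,0],[0,0,0]],[255,[0,0,0],[0,0,0]],[255,[0,0,0],[0,0,0]]]}}

```text
time_s: 12.6
ee_pos: [524.4, -198.5, 203.8]
ee_rot: [-180.0, 0.1, 78.0]
force: [-3.9, -2.5, 6.7]
gripper_width: 11.5
gripper_force: 30.0
```

Run:
```python
from h import *
s=state();print(s['ee_pos'],s['ee_rot'],s['force'],s['torque'])
A=R.from_euler('xyz',s['ee_rot'],degrees=True).as_matrix();print(A.T@s['force'],A.T@s['torque'])
```

```text
[ 524.39041284 -198.54020149  203.79718798] [-1.79995995e+02  6.05089939e-02  7.79810522e+01] [-3.8967428  -2.45224615  6.74365055] [-0.47835117  0.96641397  0.04613601]
[-3.21704884 -3.30114875 -6.74002612] [ 0.84557028 -0.66910978 -0.04698226]
```

>>> {"method": "servo_tool", "body": {"steps": [[255,[0,0,-0.3],[0,0,0]],[255,[0,0,-0.3],[0,0,0]],[255,[0,0,-0.2],[0,0,0]],[255,[0,0,0],[0,0,0]],[255,[-0.5,0,0],[0,0,0]],[255,[-0.5,0,0],[0,0,0]],[255,[-0.5,0,0],[0,0,0]],[255,[0,0,0],[0,0,0]],[255,[0,0,0],[0,0,0]],[255,[0,0,0],[0,0,0]]]}}

```text
time_s: 13.6
ee_pos: [524.5, -199.4, 204.0]
ee_rot: [180.0, -0.0, 78.0]
force: [0.5, 0.4, -0.5]
gripper_width: 12.0
gripper_force: 30.0
```

```bash
cat > f.py <<'E'
from h import *
s=state();A=R.from_euler('xyz',s['ee_rot'],degrees=True).as_matrix();print(s['ee_pos'].round(2),s['ee_rot'].round(2),s['time_s'],'tool F',(A.T@s['force']).round(2),'T',(A.T@s['torque']).round(3))
E
python3 f.py
```

```text
[ 524.47 -199.42  203.96] [ 1.7999e+02 -2.0000e-02  7.7960e+01] 13.6 tool F [0.54 0.38 0.54] T [0.019 0.166 0.027]
```

>>> {"method": "servo_tool", "body": {"steps": [[255,[0,0,0.3],[0,0,0]],[255,[0,0,0.2],[0,0,0]],[255,[-0.5,0,0],[0,0,0]],[255,[-0.5,0,0],[0,0,0]],[255,[-0.5,0,0],[0,0,0]],[255,[0,0,0],[0,0,0]],[255,[0,0,0],[0,0,0]],[255,[0,0,0],[0,0,0]],[255,[0,0,0],[0,0,0]],[255,[0,0,0],[0,0,0]]]}}

```text
time_s: 14.6
ee_pos: [524.2, -201.0, 203.8]
ee_rot: [180.0, -0.0, 78.0]
force: [1.3, 3.1, 4.6]
gripper_width: 12.1
gripper_force: 30.0
```

```bash
python3 f.py
```

```text
[ 524.17 -200.97  203.8 ] [ 1.7997e+02 -2.0000e-02  7.7960e+01] 14.6 tool F [ 3.33  0.66 -4.63] T [0.055 0.584 0.061]
```

>>> {"method": "servo_tool", "body": {"steps": [[255,[0,-0.4,0],[0,0,0]],[255,[0,-0.4,0],[0,0,0]],[255,[0,-0.4,0],[0,0,0]],[255,[0,-0.4,0],[0,0,0]],[255,[0,-0.4,0],[0,0,0]],[255,[0,-0.4,0],[0,0,0]],[255,[0,-0.3,0],[0,0,0]],[255,[0,-0.3,0],[0,0,0]],[255,[0,0,0],[0,0,0]],[255,[0,0,0],[0,0,0]]]}}

```text
time_s: 15.6
ee_pos: [520.8, -200.5, 203.4]
ee_rot: [-180.0, 0.0, 78.0]
force: [-0.2, -1.0, -2.3]
gripper_width: 11.6
gripper_force: 30.0
```

```bash
python3 f.py
```

```text
[ 520.76 -200.47  203.36] [-179.95    0.     77.97] 15.6 tool F [-1.05  0.    2.28] T [ 0.068 -0.231 -0.029]
```

>>> {"method": "servo_tool", "body": {"steps": [[255,[0,0,0.4],[0,0,0]],[255,[0,0,0.4],[0,0,0]],[255,[0,0,0.4],[0,0,0]],[255,[0,0,0.4],[0,0,0]],[255,[0,0,0.4],[0,0,0]],[255,[0,0,0],[0,0,0]],[255,[0,0,0],[0,0,0]],[255,[0,0,0],[0,0,0]],[255,[0,0,0],[0,0,0]],[255,[0,0,0],[0,0,0]]]}}

```text
time_s: 16.6
ee_pos: [521.1, -200.4, 201.6]
ee_rot: [180.0, -0.0, 78.0]
force: [-0.4, -1.0, -3.2]
gripper_width: 11.4
gripper_force: 30.0
```

```bash
python3 f.py
```

```text
[ 521.08 -200.45  201.62] [180.    -0.    77.97] 16.6 tool F [-1.02 -0.21  3.21] T [ 0.018 -0.315 -0.098]
```

>>> {"method": "servo_tool", "body": {"steps": [[255,[0,0,0.7],[0,0,0]],[255,[0,0,0.7],[0,0,0]],[255,[0,0,0.7],[0,0,0]],[255,[0,0,0.7],[0,0,0]],[255,[0,0,0.7],[0,0,0]],[255,[0,0,0.7],[0,0,0]],[255,[0,0,0.7],[0,0,0]],[255,[0,0,0.7],[0,0,0]],[255,[0,0,0],[0,0,0]],[255,[0,0,0],[0,0,0]]]}}

```text
time_s: 17.6
ee_pos: [521.0, -200.4, 196.0]
ee_rot: [-180.0, -0.0, 78.0]
force: [-0.2, -1.6, -2.8]
gripper_width: 12.0
gripper_force: 30.0
```

```bash
python3 f.py
```

```text
[ 521.02 -200.41  195.95] [-1.7999e+02 -1.0000e-02  7.7970e+01] 17.6 tool F [-1.57  0.15  2.82] T [ 0.005 -0.442 -0.089]
```

>>> {"method": "servo_tool", "body": {"steps": [[255,[0,0,0.4],[0,0,0]],[255,[0,0,0.4],[0,0,0]],[255,[0,0,0.4],[0,0,0]],[255,[0,0,0.3],[0,0,0]],[255,[0,0,0.3],[0,0,0]],[255,[0,0,0.3],[0,0,0]],[255,[0,0,0],[0,0,0]],[255,[0,0,0],[0,0,0]],[255,[0,0,0],[0,0,0]],[255,[0,0,0],[0,0,0]]]}}

```text
time_s: 18.6
ee_pos: [521.1, -200.4, 194.0]
ee_rot: [180.0, -0.0, 78.0]
force: [-0.1, -1.1, -0.3]
gripper_width: 12.0
gripper_force: 30.0
```

```bash
python3 f.py
```

```text
[ 521.08 -200.42  194.01] [179.99  -0.    77.97] 18.6 tool F [-1.08  0.11  0.3 ] T [ 0.065 -0.362 -0.174]
```

>>> {"method": "servo_tool", "body": {"steps": [[200,[0,0,0],[0,0,0]],[120,[0,0,0],[0,0,0]],[87,[0,0,0],[0,0,0]],[87,[0,0,0],[0,0,0]],[87,[0,0,0],[0,0,0]],[87,[0,0,0],[0,0,0]],[87,[0,0,-10],[0,0,0]],[87,[0,0,-20],[0,0,0]],[87,[0,0,-30],[0,0,0]],[87,[0,0,-30],[0,0,0]]]}}

```text
time_s: 19.6
ee_pos: [520.9, -200.3, 285.4]
ee_rot: [-180.0, -0.0, 78.0]
force: [-0.1, -0.1, -0.2]
gripper_width: 60.4
gripper_force: 0.0
```

```bash
python3 f.py
python3 - <<'E'
from h import *
s=dict(state());s['ee_pos']=np.array([521,-200.4,284])
plan([465,360,210],140,14,87,s)
E
```

```text
[ 520.92 -200.35  285.43] [-1.7999e+02 -1.0000e-02  7.7970e+01] 19.6 tool F [-0.13 -0.1   0.2 ] T [ 0.017 -0.131 -0.016]
[[87,[38.3,-12.3,5.3],[0,0,np.float64(-0.0773)]],[87,[39.2,-9.2,5.3],[0,0,np.float64(-0.0773)]],[87,[39.7,-6.2,5.3],[0,0,np.float64(-0.0773)]],[87,[40.1,-3.2,5.2],[0,0,np.float64(-0.0773)]],[87,[40.2,0,5.3],[0,0,np.float64(-0.0773)]],[87,[40.1,3.1,5.3],[0,0,np.float64(-0.0773)]],[87,[39.8,6.2,5.3],[0,0,np.float64(-0.0773)]],[87,[39.1,9.2,5.3],[0,0,np.float64(-0.0773)]],[87,[38.4,12.3,5.3],[0,0,np.float64(-0.0773)]],[87,[37.2,15.1,5.3],[0,0,np.float64(-0.0773)]],[87,[36,18,5.2],[0,0,np.float64(-0.0773)]],[87,[34.5,20.7,5.3],[0,0,np.float64(-0.0773)]],[87,[32.8,23.3,5.3],[0,0,np.float64(-0.0773)]],[87,[30.9,25.8,5.3],[0,0,np.float64(-0.0773)]],[87,[0,0,0],[0,0,0]],[87,[0,0,0],[0,0,0]],[87,[0,0,0],[0,0,0]],[87,[0,0,0],[0,0,0]],[87,[0,0,0],[0,0,0]],[87,[0,0,0],[0,0,0]]] end [465.00304015 360.01771478 210.        ] 139.97301472661655 max 40.66866115327624
```

>>> {"method": "servo_tool", "body": {"steps": [[87,[38,-12,3],[0,0,-0.08]],[87,[39,-9,5],[0,0,-0.08]],[87,[40,-6,5],[0,0,-0.08]],[87,[40,-3,5],[0,0,-0.08]],[87,[40,0,6],[0,0,-0.08]],[87,[40,3,6],[0,0,-0.08]],[87,[40,6,6],[0,0,-0.08]],[87,[39,9,6],[0,0,-0.08]],[87,[38,12,6],[0,0,-0.08]],[87,[37,15,6],[0,0,-0.08]]]}}

```text
time_s: 20.6
ee_pos: [476.3, 199.6, 230.7]
ee_rot: [179.9, 0.0, 124.0]
force: [1.1, 0.6, 0.4]
gripper_width: 60.2
gripper_force: 0.0
```

>>> {"method": "servo_tool", "body": {"steps": [[87,[36,18,6],[0,0,-0.08]],[87,[34,21,6],[0,0,-0.08]],[87,[33,23,5],[0,0,-0.08]],[87,[31,26,3],[0,0,-0.04]],[87,[0,0,0],[0,0,0]],[87,[0,0,0],[0,0,0]],[87,[0,0,0],[0,0,0]],[87,[0,0,0],[0,0,0]],[87,[0,0,0],[0,0,0]],[87,[0,0,0],[0,0,0]]]}}

```text
time_s: 21.6
ee_pos: [456.0, 356.7, 210.3]
ee_rot: [180.0, 0.0, 139.8]
force: [-0.6, 0.4, -0.3]
gripper_width: 60.2
gripper_force: 0.0
```

Run:
```python
from h import *
s=state();w=cams.grab_frame('wrist');print(s['ee_pos'],s['ee_rot'],s['time_s'])
v,u=np.mgrid[:420:2,:560:2];T=pose(w,s);f=210/np.tan(np.radians(w['fovy'])/2);D=w['z_map'][::2,::2]
X=np.stack([(u-w['cx'])/f*D,-(v-w['cy'])/f*D,-D],-1)@T[:3,:3].T+T[:3,3]
m=(D>0)&(X[...,2]>38)&(X[...,2]<54)&(np.hypot(X[...,0]-452,X[...,1]-368)<33)
B=X[m];print(len(B),B[:,2].mean(),cv2.minEnclosingCircle(B[:,:2].astype(np.float32)))
for d in outline_of(w,'jar'):
    m=d['pixels'].astype(np.uint8);c=max(cv2.findContours(m,0,1)[0],key=len)
    W=np.array([atz(w,q[0],46,s)[:2] for q in c],np.float32);print(d['confidence'],d['at'],cv2.minAreaRect(W)[:2],w['color'][m>0].mean(0))
a=cams.grab_frame('top');b=cams.grab_frame('scene')
C=np.zeros((420,800,3),np.uint8);C[:,:400]=w['color'][:,80:480];C[:360,400:780]=cv2.resize(b['color'][140:245,90:200],(380,360),interpolation=cv2.INTER_CUBIC);save('g',C)
```

```text
[456.00775674 356.68094187 210.25461054] [1.79981578e+02 9.19951332e-04 1.39775800e+02] 21.6
401 44.766605148657824 ((450.7370910644531, 374.91876220703125), 21.313241958618164)
0.83 [359.8, 114.6] ((445.0885009765625, 462.157958984375), (50.170021057128906, 42.237972259521484)) [169.21994009  48.28241335  43.09970047]
0.77 [289.1, 181.3] ((447.71820068359375, 376.2767333984375), (43.20771789550781, 47.771324157714844)) [116.92378991 113.34397528 104.69207003]
```

View pics/g.png

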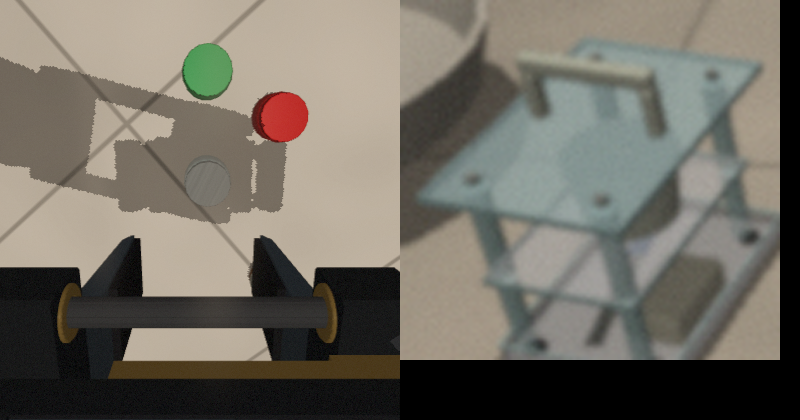

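>>> {"method": "servo_tool", "body": {"steps": [[87,[8,5,10],[0,0,0]],[87,[8,5,25],[0,0,0]],[87,[0,0,35],[0,0,0]],[87,[0,0,35],[0,0,0]],[87,[0,0,35],[0,0,0]],[87,[0,0,25],[0,0,0]],[87,[0,0,12],[0,0,0]],[87,[0,0,5],[0,0,0]],[87,[0,0,0],[0,0,0]],[120,[0,0,0],[0,0,0]]], "squeeze": 15}}

```text
time_s: 22.8
ee_pos: [450.7, 376.1, 29.1]
ee_rot: [179.9, 0.0, 139.8]
force: [0.3, -0.3, 0.7]
gripper_width: 54.6
gripper_force: 0.0
```

>>> {"method": "servo_tool", "body": {"steps": [[180,[0,0,0],[0,0,0]],[180,[0,0,0],[0,0,0]],[180,[0,0,0],[0,0,0]],[180,[0,0,0],[0,0,0]],[180,[0,0,0],[0,0,0]],[180,[0,0,0],[0,0,0]],[180,[0,0,-2],[0,0,0]],[180,[0,0,-10],[0,0,0]],[180,[0,0,-25],[0,0,0]],[180,[0,0,-35],[0,0,0]]]}}

```text
time_s: 23.8
ee_pos: [448.8, 374.4, 99.3]
ee_rot: [-179.7, -0.1, 139.8]
force: [0.7, 0.3, -1.3]
gripper_width: 45.5
gripper_force: 15.0
```

```bash
python3 f.py
python3 - <<'E'
from h import *
s=dict(state());s['ee_pos']=np.array(s['ee_pos'])+[0,0,118]
plan([472,-190,235],168,15,180,s)
E
```

```text
[448.76 374.38  99.29] [-1.7973e+02 -6.0000e-02  1.3984e+02] 23.8 tool F [-0.33  0.69  1.33] T [-0.052 -0.061 -0.004]
[[180,[-25.4,-27.8,-1.2],[0,0,np.float64(-0.0328)]],[180,[-24.6,-28.5,-1.2],[0,0,np.float64(-0.0328)]],[180,[-23.5,-29.4,-1.1],[0,0,np.float64(-0.0328)]],[180,[-22.6,-30.1,-1.2],[0,0,np.float64(-0.0328)]],[180,[-21.6,-30.9,-1.2],[0,0,np.float64(-0.0328)]],[180,[-20.6,-31.5,-1.2],[0,0,np.float64(-0.0328)]],[180,[-19.5,-32.2,-1.2],[0,0,np.float64(-0.0328)]],[180,[-18.5,-32.8,-1.1],[0,0,np.float64(-0.0328)]],[180,[-17.4,-33.4,-1.2],[0,0,np.float64(-0.0328)]],[180,[-16.3,-34,-1.2],[0,0,np.float64(-0.0328)]],[180,[-15.1,-34.5,-1.2],[0,0,np.float64(-0.0328)]],[180,[-14,-34.9,-1.2],[0,0,np.float64(-0.0328)]],[180,[-12.9,-35.4,-1.2],[0,0,np.float64(-0.0328)]],[180,[-11.7,-35.8,-1.1],[0,0,np.float64(-0.0328)]],[180,[-10.5,-36.2,-1.2],[0,0,np.float64(-0.0328)]],[180,[0,0,0],[0,0,0]],[180,[0,0,0],[0,0,0]],[180,[0,0,0],[0,0,0]],[180,[0,0,0],[0,0,0]],[180,[0,0,0],[0,0,0]]] end [ 472.02369136 -190.02673618  234.98759539] 168.03195750727937 max 37.72439529005071
```

>>> {"method": "servo_tool", "body": {"steps": [[180,[0,0,-35],[0,0,0]],[180,[0,0,-35],[0,0,0]],[180,[0,0,-28],[0,0,0]],[180,[-12,-14,-20],[0,0,0]],[180,[-25,-28,-9],[0,0,-0.035]],[180,[-25,-28,-2],[0,0,-0.035]],[180,[-24,-29,-2],[0,0,-0.035]],[180,[-23,-30,-2],[0,0,-0.035]],[180,[-22,-31,-2],[0,0,-0.035]],[180,[-21,-31,-2],[0,0,-0.035]]]}}

```text
time_s: 24.8
ee_pos: [462.2, 129.7, 237.4]
ee_rot: [180.0, 0.0, 152.0]
force: [0.5, 0.5, -1.2]
gripper_width: 45.8
gripper_force: 15.0
```

>>> {"method": "servo_tool", "body": {"steps": [[180,[-20,-32,0],[0,0,-0.035]],[180,[-19,-33,0],[0,0,-0.035]],[180,[-18,-33,0],[0,0,-0.035]],[180,[-16,-34,0],[0,0,-0.035]],[180,[-15,-34,0],[0,0,-0.035]],[180,[-14,-35,0],[0,0,-0.035]],[180,[-13,-35,0],[0,0,-0.035]],[180,[-11,-30,0],[0,0,-0.035]],[180,[-4,-16,0],[0,0,0]],[180,[0,-8,0],[0,0,0]]]}}

```text
time_s: 25.8
ee_pos: [482.5, -188.3, 236.9]
ee_rot: [180.0, -0.0, 167.8]
force: [-0.6, -0.4, -1.5]
gripper_width: 45.4
gripper_force: 15.0
```

```bash
python3 f.py
python3 - <<'E'
from h import *
s=state();plan([472,-190,190],168,6,180,s)
E
```

```text
[ 482.5  -188.32  236.87] [ 1.7997e+02 -2.0000e-02  1.6779e+02] 25.8 tool F [ 0.49 -0.54  1.51] T [-0.035  0.038 -0.003]
[[180,[1.7,-0.6,7.8],[0,0,np.float64(-0.0006)]],[180,[1.6,-0.7,7.8],[0,0,np.float64(-0.0006)]],[180,[1.7,-0.6,7.8],[0,0,np.float64(-0.0006)]],[180,[1.6,-0.7,7.8],[0,0,np.float64(-0.0006)]],[180,[1.7,-0.6,7.9],[0,0,np.float64(-0.0006)]],[180,[1.6,-0.6,7.8],[0,0,np.float64(-0.0006)]],[180,[0,0,0],[0,0,0]],[180,[0,0,0],[0,0,0]],[180,[0,0,0],[0,0,0]],[180,[0,0,0],[0,0,0]]] end [ 472.0203938  -189.95697251  189.9697859 ] 167.99481251678586 max 8.103085831953159
```

>>> {"method": "servo_tool", "body": {"steps": [[180,[4,-1,0],[0,0,0]],[180,[4,-1,5],[0,0,0]],[180,[2,-1,10],[0,0,0]],[180,[0,0,14],[0,0,0]],[180,[0,0,10],[0,0,0]],[180,[0,0,8],[0,0,0]],[180,[0,0,5],[0,0,0]],[180,[0,0,0],[0,0,0]],[180,[0,0,0],[0,0,0]],[180,[0,0,0],[0,0,0]]]}}

```text
time_s: 26.8
ee_pos: [472.7, -188.3, 185.4]
ee_rot: [-180.0, 0.1, 167.9]
force: [0.1, 0.3, -1.3]
gripper_width: 45.7
gripper_force: 15.0
```

```bash
python3 f.py
```

```text
[ 472.69 -188.3   185.39] [-1.7999e+02  6.0000e-02  1.6792e+02] 26.8 tool F [-0.07  0.34  1.31] T [-0.014 -0.011  0.02 ]
```

Descend 6 mm, then in 0.4 mm steps.

>>> {"method": "servo_tool", "body": {"steps": [[180,[0,0,2],[0,0,0]],[180,[0,0,1.5],[0,0,0]],[180,[0,0,1],[0,0,0]],[180,[0,0,0.6],[0,0,0]],[180,[0,0,0.5],[0,0,0]],[180,[0,0,0.5],[0,0,0]],[180,[0,0,0.4],[0,0,0]],[180,[0,0,0],[0,0,0]],[180,[0,0,0],[0,0,0]],[180,[0,0,0],[0,0,0]]]}}

```text
time_s: 27.8
ee_pos: [472.3, -188.2, 178.5]
ee_rot: [180.0, 0.0, 167.9]
force: [0.2, 0.2, -1.0]
gripper_width: 45.5
gripper_force: 15.0
```

>>> {"method": "servo_tool", "body": {"steps": [[180,[0,0,0.3],[0,0,0]],[180,[0,0,0.3],[0,0,0]],[180,[0,0,0.2],[0,0,0]],[180,[0,0,0],[0,0,0]],[180,[0,0,0],[0,0,0]],[180,[0,0,0],[0,0,0]],[180,[0,0,0],[0,0,0]],[180,[0,0,0],[0,0,0]],[180,[0,0,0],[0,0,0]],[180,[0,0,0],[0,0,0]]]}}

```text
time_s: 28.8
ee_pos: [472.4, -188.2, 178.0]
ee_rot: [-180.0, 0.0, 167.9]
force: [-1.3, 0.6, 5.1]
gripper_width: 45.5
gripper_force: 15.0
```

>>> {"method": "servo_tool", "body": {"steps": [[180,[0,0,-0.3],[0,0,0]],[120,[0,0,0],[0,0,0]],[100,[0,0,0],[0,0,0]],[85,[0,0,0],[0,0,0]],[85,[0,0,0],[0,0,0]],[85,[0,0,0],[0,0,0]],[85,[0,0,-5],[0,0,0]],[85,[0,0,-15],[0,0,0]],[85,[0,0,-25],[0,0,0]],[85,[0,0,-35],[0,0,0]]]}}

```text
time_s: 29.8
ee_pos: [471.5, -187.8, 257.8]
ee_rot: [180.0, -0.2, 167.9]
force: [1.4, -0.1, 0.2]
gripper_width: 60.0
gripper_force: 0.0
```

>>> {"method": "servo_tool", "body": {"steps": [[85,[10,10,-30],[0,0,0]],[85,[20,40,-10],[0,0,0]],[85,[0,45,0],[0,0,0]],[85,[0,45,0],[0,0,0]],[85,[0,45,0],[0,0,0]],[85,[0,40,0],[0,0,0]],[85,[0,20,0],[0,0,0]],[85,[0,0,0],[0,0,0]],[85,[0,0,0],[0,0,0]],[85,[0,0,0],[0,0,0]]]}}

```text
time_s: 30.8
ee_pos: [494.0, 56.7, 298.1]
ee_rot: [-180.0, 0.0, 167.9]
force: [-0.3, -0.5, -0.8]
gripper_width: 60.8
gripper_force: 0.0
```

```bash
python3 f.py
python3 - <<'E'
from h import *
a=cams.grab_frame('top');b=cams.grab_frame('scene')
C=np.zeros((420,800,3),np.uint8);C[:360,:380]=cv2.resize(a['color'][200:290,345:440],None,fx=4,fy=4,interpolation=cv2.INTER_CUBIC);C[:,380:]=cv2.resize(b['color'][140:245,90:195],None,fx=4,fy=4,interpolation=cv2.INTER_CUBIC);save('i',C)
E
```

```text
[494.02  56.72 298.08] [-1.7998e+02  1.0000e-02  1.6786e+02] 30.8 tool F [ 0.18 -0.54  0.82] T [-0.025  0.016 -0.033]
```

View pics/i.png

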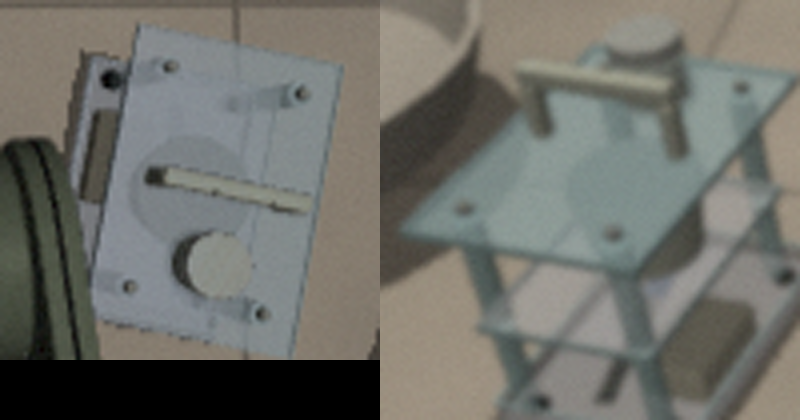

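The picture shows the shelf flat with a stud in each visible hole (top crop (170,67), (300,93), (129,287), (261,313)). The jar stands upright on it beside the handle at (212,265), and the gripper is clear.

```bash
python3 -c "
from h import *
print(ticket.job_done())"
```

```text
the job is handed in; nothing more can be done
None
```

The shelf is home on its four studs and the jar stands upright on it beside the handle; I handed the job in at about 31 s, and the hand-in returned no verdict.

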